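# Put the bottle away under the roll-top

### The job

Roll the slatted cover of the wooden roll-top box all the way open by its bar, stand the small white bottle upright on the box's floor in the gap between the paste jar and the glue stick that are kept in there, let go of it, and roll the cover fully shut over them. Do not knock over or shift the jar, the glue stick, or the mug and orange bottle that stand around the white bottle.

Things in the scene. Friction and masses are not known exactly. Their poses are not given: they have to be found in the camera images.
- rolltop: Pale wooden roll-top box, fixed: 270 deep (x), 368 wide (y), 176 mm high. Origin under its centre on the table; mouth faces its own -x, roughly to the robot. Floor top at z = 10 mm. Half-round end cheeks, 14 mm thick, inner faces at y = +-170 mm, radius 136 mm about the axis. Front sill 34 mm high, inner face at x = -120 mm. The rear half (x > 0) is roofed by a fixed curved shell.
- axis_mid (a point): Middle of the level axis (along the box's y) on which the cover rolls, 40 mm above the box's origin. Shut, the cover's inner radius about it is 121 mm; the rear shell's is 107 mm. The white bottle stands clear of the shut cover with its centre at box x from -60 to +20 mm. With the cover open, the space from x = -120 to +15 mm is open from above.
- cover (a joint): Roll angle in rad: 0 shut (front edge on the sill), 1.745 fully open (rolled up over the top and down over the back). Starts from 0 to 0.45. Quarter-round of 12 darker wooden slats, 8 mm thick, outer radius 129 mm; moves as one piece. Friction 0.5 N m holds it wherever it is left; about 8 N at the bar moves it.
- pull (a point): Centre of the straight steel bar on the cover, 14 mm thick, 174 mm long along the box's y, on two posts at y = +-70 mm, 21 mm clear of the slats. Circles at radius 157 mm: at joint value q it is at x = -0.157 cos(0.785+q), z = 0.157 sin(0.785+q) from axis_mid: in front when shut, behind when open. Fingers pointing down can push it open from the front and shut from behind.
- white_bottle: Plain white round bottle with a black cap, diameter 49 mm, 114 mm high, about 0.1 kg, standing upright; origin at the centre of its underside, z up. The cap, above 92 mm, is 29 mm wide; below that is the 49 mm body. Starts on the table left of the box, in one of three places shared with the mug and the orange bottle.
- paste_jar: Whitish glass paste jar with red lid, 65 mm across, 109 mm high, standing inside the box to one side (left or right); origin at the centre of its underside. Leave it standing.
- glue_stick: Glue stick with red cap, 26 mm across, 94 mm high, standing upright inside the box on the other side; origin at the centre of its underside. Leave it standing.
- mug: Pale mug, 79 mm across (116 mm with its handle), 99 mm high, on the table; origin under the centre of cup and handle together: along its own y the cup reaches from -20 to +58 mm and the handle to -58 mm. Leave it standing.
- orange_bottle: Orange bottle with a grey nozzle, 64 mm across, 198 mm high, on the table; origin at the centre of its underside. Leave it standing.

How it is judged:
By the outcome, as a careful person would: the job done as asked, in the order asked, and still so for the second after the job is handed in, with the robot touching nothing.
It also fails if it takes over 70 s, if anything falls off the work surface, if the arm or the gripper's body presses on something with over 40 N, if the wrist force passes 120 N, or if a joint passes its speed limit or range.

### The arm

A 6-joint arm with a two-finger parallel gripper is mounted at the origin on the work surface; the furniture and walls round the work are solid. World frame = base frame: x ahead of the robot, y to its left, z up, the work surface at z = 0. Lengths are in m, angles in rad, forces in N, time in s.
With the tool pointing down it reaches from about 0.35 to 1 m from the base axis. Payload 7.1 kg.
Tool frame: the origin (TCP) lies between the finger pads; the fingertips stand 22 mm ahead of it and the grasp point (between the pads) lies 3 mm ahead of it; z points along the fingers, y is the line along which they close (so a half turn about z gives the same grasp; the last joint's range is limited). The gripper opens to 85 mm and grips with 20 to 120 N. Pads are 22 mm wide; open, the fingers measure 114 mm over their backs; the gripper's body (76 mm by 85 mm) begins 54 mm behind the grasp point. The pads swing forward as they close: fully open they stand 13 mm farther back than shut.
Start: joints at [-1.294, 0.423, 1.63, -0, 1.089, -0.019], TCP at [0.182, -0.598, 0.218] pointing down, gripper open.
Joint ranges: [-3, 3], [-0.9, 2.11], [0.09, 2.58], [-1.31, 4.45], [0.11, 2.69], [-2.54, 2.54]. Speed limits (rad/s): [2.39, 2.39, 3.01, 3.14, 3.14, 3.14].

### API

Orientations are given as a rotation vector (axis times angle).
In Python, from rig import manip gives the robot as it stands. The module is installed in compiled form; this text tells all that it offers. Calls block until the motion is done:
- manip.move_to(position, orientation): joint-space move of the TCP to a pose.
- manip.servo_line(position, orientation=None, rate=0.15): straight line of the TCP; orientation=None keeps the orientation; rate is the mean speed in m/s.
- manip.set_joints(angles): joint-space move.
- manip.command_gripper(opening, f_grip=None): finger opening in m; f_grip is the grip in N (None keeps the last); returns when the fingers have stopped.
- manip.hold(seconds).
- manip.solve_ik(position, orientation): joint angles nearest the present ones, or None.
- manip.camera(name): name is "side" or "top" or "wrist"; returns a dict with "image" (420x560x3 uint8, red, green, blue), "fx", "fy", "cx", "cy" (pixels), "k1" (the pictures are not rectified: a ray, as slopes to the right and down, at radius r is drawn at 1 + k1 r^2 times it, then the intrinsics apply), "cam_to_world" (4x4, takes a point from camera to world coordinates); the wrist camera has in their place "mount" (4x4, takes a point from camera to tool coordinates, whose origin is the TCP and whose axes are the flange's). Camera axes: x right, y down, z forward; pixel columns grow to the right and rows downward; lengths in m; the calibration is good to about 2 mm. A picture is of the moment at which its call begins: read the wrist's pose just before it. There is no depth.
A pose or a line that the arm cannot do raises manip.IKError and nothing moves.
- manip.sign_off(): hands the job in; it is judged then, once.
Readings, each from a call of its own:
- manip.get_time(): time.
- manip.get_joint_positions(): joint angles.
- manip.get_joint_vel(): joint speeds.
- manip.get_tau(): joint torques, N m.
- manip.get_position(): TCP position.
- manip.get_ee_rot(): TCP orientation.
- manip.get_contact_force(): force on the tool from outside, world axes, zero at the start.
- manip.get_torque(): the same for the moment, N m.
- manip.get_width(): finger opening in m.
- manip.get_grip_force(): force on a finger pad.
Only numpy, scipy, OpenCV 4.12 (cv2) and the standard library are available. Lean on these libraries where they do the work, as an engineer would, in place of code of your own. Each camera call takes 0.05 s, during which the arm holds its last target. There are 200 camera calls.

## Working session

There is one attempt and no reset: what is moved stays moved. The work goes in short steps, each a Python script; the robot and the scene stay as the last script left them, time stands still between calls to the robot, and variables do not carry over. Pictures are saved under pics/ and viewed, at most 10 in all, crops included, and the job is handed in when it is done.

```bash
mkdir -p pics; python3 - <<'E'
from rig import manip
import cv2,numpy as np,pickle
for n in("side","top"):
    c=manip.camera(n); pickle.dump(c,open(n+".pkl","wb"))
    cv2.imwrite(f"pics/{n}0.png",cv2.resize(c["image"][:,:,::-1],(784,588),interpolation=cv2.INTER_CUBIC))
    print(n,c["fx"],c["fy"],c["cx"],c["cy"],c["k1"]);print(np.round(c["cam_to_world"],3))
print(manip.get_time(),manip.get_ee_rot())
E
```

```text
side 411.50372794159125 411.50372794159125 280.7335598673324 218.66966705668642 0.02747160046085734
[[-0.169 -0.473  0.865 -0.497]
 [-0.986  0.078 -0.15   0.249]
 [ 0.003 -0.877 -0.48   0.637]
 [ 0.     0.     0.     1.   ]]
top 450.978938335812 450.978938335812 279.695968703187 208.29153630334412 0.04172587580946707
[[-0.363 -0.722  0.589 -0.17 ]
 [-0.932  0.28  -0.232  0.334]
 [ 0.003 -0.633 -0.774  0.983]
 [ 0.     0.     0.     1.   ]]
0.1 [-3.10596162e+00 -4.62726366e-01  2.67525816e-04]
```

View pics/side0.png

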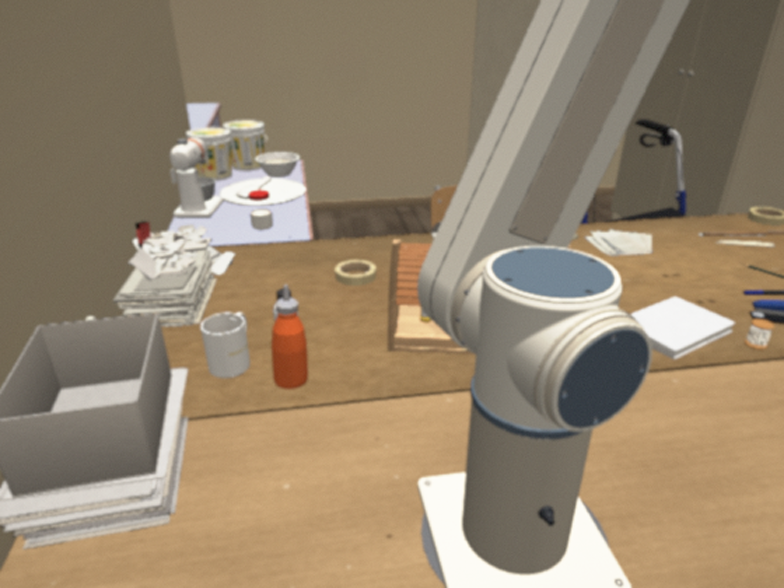

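View pics/top0.png

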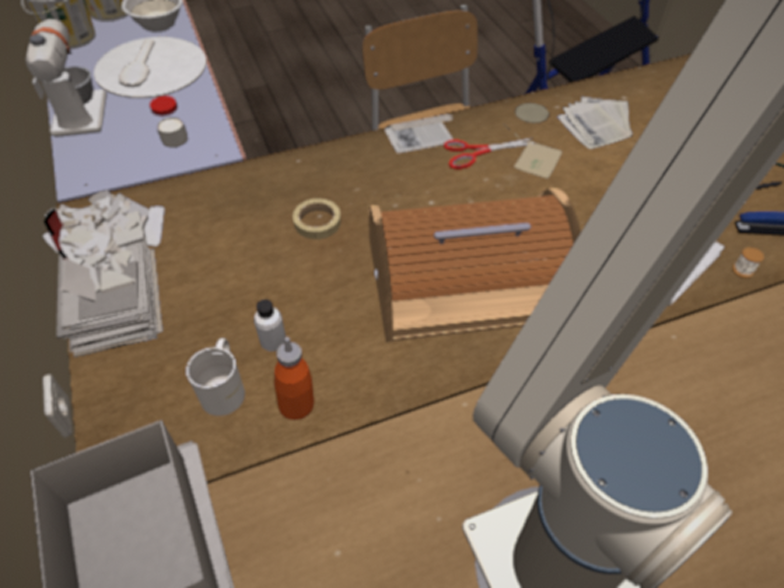

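Side: mug (225,345), orange bottle (290,345), white bottle hidden behind it. Top: white bottle base ≈(271,348), orange (295,415), mug (220,405); box's front-left bottom corner ≈(393,340), bar from (437,237) to (530,228). I'll enlarge them.

```bash
cat > h.py <<'E'
import numpy as np,cv2,pickle
def ray(c,px,T=None):
    T=c["cam_to_world"] if T is None else T
    d=np.array([(px[0]-c["cx"])/c["fx"],(px[1]-c["cy"])/c["fy"]]);s=d.copy()
    for _ in range(20): s=d/(1+c["k1"]*(s@s))
    return T[:3,3],T[:3,:3]@np.r_[s,1]
def atz(c,px,z,T=None):
    o,d=ray(c,px,T);return o+d*(z-o[2])/d[2]
def proj(c,P,T=None):
    T=c["cam_to_world"] if T is None else T
    p=(np.atleast_2d(P)-T[:3,3])@T[:3,:3];s=p[:,:2]/p[:,2:]
    s=s*(1+c["k1"]*(s**2).sum(1))[:,None]
    return s*[c["fx"],c["fy"]]+[c["cx"],c["cy"]]
def crop(im,x0,y0,w,h,k,f):
    cv2.imwrite(f,cv2.resize(im[y0:y0+h,x0:x0+w,::-1],None,fx=k,fy=k,interpolation=cv2.INTER_CUBIC))
E
python3 - <<'E'
from h import *
c=pickle.load(open("top.pkl","rb"));im=c["image"]
crop(im,255,125,160,120,5,"pics/box.png"); crop(im,125,205,120,100,6,"pics/bot.png")
for n,p,z in [("boxFL",(393,342),0),("whitecap",(265,305),.114),("white base",(271,348),0),("orange",(296,415),0),("mugtop",(213,365),.099)]: print(n,atz(c,np.array(p)/1.4,z).round(3))
E
```

```text
boxFL [0.462 0.082 0.   ]
whitecap [0.542 0.29  0.114]
white base [ 0.532  0.299 -0.   ]
orange [0.38  0.294 0.   ]
mugtop [0.463 0.4   0.099]
```

View pics/box.png

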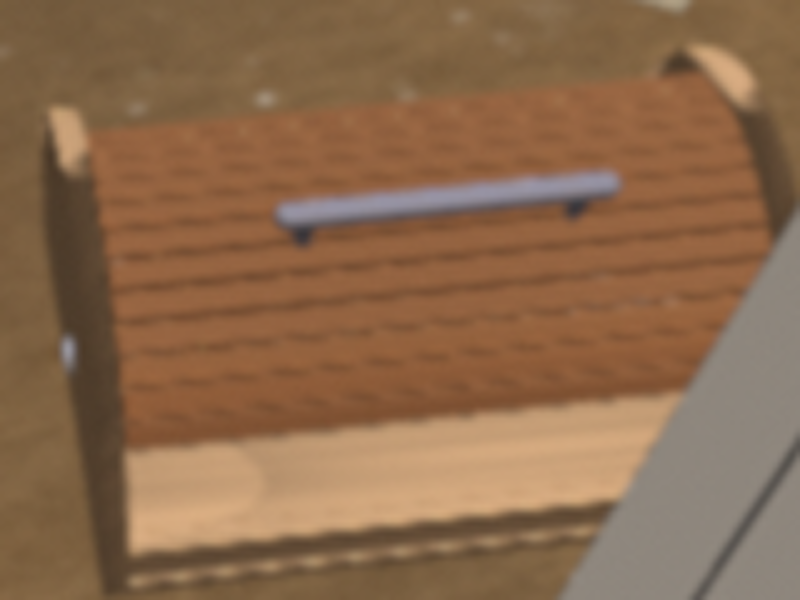

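View pics/bot.png

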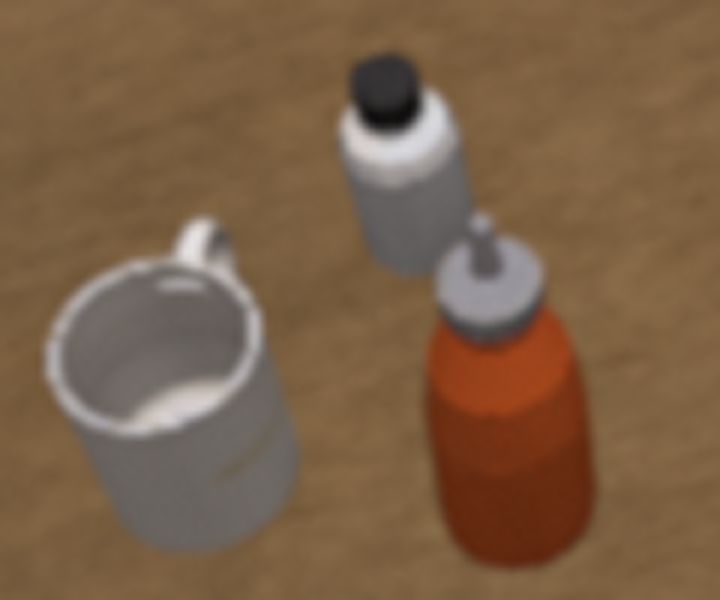

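```bash
python3 - <<'E'
from h import *
from scipy.optimize import least_squares
c=pickle.load(open("top.pkl","rb"))
B=lambda p:np.array(p)/5+[255,125]; W=lambda p:np.array(p)/6+[125,205]
obs=np.array([B((282,214)),B((616,183)),B((108,588)),B((67,352))])
def pts(v):
    x,y,a,q=v;t=.785+q
    L=np.array([[-.157*np.cos(t),.085,.04+.157*np.sin(t)],[-.157*np.cos(t),-.085,.04+.157*np.sin(t)],[-.135,.184,0],[0,.186,.04]])
    R=np.array([[np.cos(a),-np.sin(a),0],[np.sin(a),np.cos(a),0],[0,0,1]]);return L@R.T+[x,y,0],R
r=least_squares(lambda v:(proj(c,pts(v)[0])-obs).ravel(),[.6,-.1,0,.3])
print(r.x,r.fun.round(1))
x,y,a,q=r.x;R=pts(r.x)[1]
for n,P in [("cheektopL out",[0,.184,.176]),("cheektopR",[0,-.184,.176]),("edge0",[-.129*np.cos(q),.17,.04+.129*np.sin(q)]),("silltopfront",[-.135,.17,.034]),("sillin",[-.12,.17,.034])]:
    print(n,((proj(c,R@np.array(P)+[x,y,0])[0]-[255,125])*5).round())
print("cap",atz(c,W((386,76)),.114),"base front",atz(c,W((418,273)),0),"orange nozzle",atz(c,W((490,275)),.17),"or base front",atz(c,W((515,565)),0),"mug rim",atz(c,W((155,347)),.099),"handle",atz(c,W((205,228)),.09))
E
```

```text
[ 0.56052159 -0.11832712 -0.2253283   0.42497317] [-0.1  0.4  0.3 -0.5 -0.4  0.3  0.2 -0.4]
cheektopL out [ 67. 174.]
cheektopR [769. 101.]
edge0 [128. 452.]
silltopfront [133. 549.]
sillin [128. 526.]
cap [0.5426673  0.29023508 0.114     ] base front [ 5.24806390e-01  2.98188333e-01 -1.11022302e-16] orange nozzle [0.39439084 0.28055688 0.17      ] or base front [0.373534   0.29722991 0.        ] mug rim [0.45815952 0.40361392 0.099     ] handle [0.51302107 0.37502309 0.09      ]
```

Box fits within half a pixel: at (0.5605, -0.118), yaw -0.225, cover q≈0.425. White bottle is at ≈(0.544, 0.290). Opening the cover now.

```bash
cat >> h.py <<'E'
from rig import manip
from scipy.spatial.transform import Rotation as Ro
BX,BY,A=.5605,-.1183,-.2253
RB=Ro.from_euler("z",A).as_matrix()
def w(x,y,z): return RB@np.array([x,y,z])+[BX,BY,0]
def loc(P): return RB.T@(np.array(P)-[BX,BY,0])
def down(phi,tilt=0):   # closing axis at world angle phi; tilt about box y (+: fingers point back to the robot)
    y=np.array([np.cos(phi),np.sin(phi),0]);z=np.array([0,0,-1.]);x=np.cross(y,z)
    R=Ro.from_matrix(np.c_[x,y,z])
    return (Ro.from_rotvec(RB[:,1]*tilt)*R).as_rotvec()
def best(phi,P,tilt=0):
    o=[]
    for k in(0,np.pi):
        r=down(phi+k,tilt);j=manip.solve_ik(P,r)
        if j is not None:o.append((abs(j[5]),tuple(r)))
    return np.array(min(o)[1])
def bar(q): t=.785+q;return np.array([-.157*np.cos(t),.04+.157*np.sin(t)])
def F(): return (RB.T@np.array(manip.get_contact_force())).round(1)
E
python3 - <<'E'
from h import *
manip.command_gripper(0)
b=bar(.425); s=w(b[0]-.045,0,.33)
r=best(A+np.pi/2,s); manip.move_to(s,r)
tip=.022
manip.servo_line(w(b[0]-.045,0,b[1]-.008+tip),r,.2)
for q in np.linspace(.425,1.3,8):
    b=bar(q); manip.servo_line(w(b[0]-.018,0,b[1]-.008+tip),r,.12); print(round(q,2),F())
manip.servo_line(w(b[0]-.035,0,b[1]+.03+tip),r,.15)
b=bar(1.3)
manip.servo_line(w(b[0]+.006,0,b[1]+.015+tip),r,.15)
for q in np.linspace(1.3,1.745,5):
    b=bar(q); manip.servo_line(w(b[0]+.004,0,b[1]+.005+tip),r,.1); print(round(q,2),F())
print(loc(manip.get_position()),manip.get_time(),manip.get_joint_positions())
manip.servo_line(w(.129,0,.33),r,.3)
s=w(-.10,0,.42); manip.move_to(s,r)
p=manip.get_position();o=manip.get_ee_rot();c=manip.camera("wrist")
c["cam_to_world"]=np.vstack([np.c_[Ro.from_rotvec(o).as_matrix(),p],[0,0,0,1]])@c["mount"]
print(c["mount"].round(3));pickle.dump(c,open("w1.pkl","wb"))
crop(c["image"],0,0,560,420,1.4,"pics/w1.png");print(manip.get_time())
E
```

```text
0.42 [-0.1 -0.9 -0.2]
0.55 [-0.7 -0.3  0.1]
0.68 [-0.1 -0.6  0.4]
0.8 [-1.1  0.2 -1.3]
0.92 [0.4 0.2 0.3]
1.05 [-0.3 -0.2 -0.6]
1.18 [-1.3 -0.4 -0.6]
1.3 [-0.1  0.9  0.2]
1.3 [-0.   0.9 -0.1]
1.41 [0.4 0.1 0. ]
1.52 [ 0.1 -0.  -0.3]
1.63 [-0.8 -0.3  0.1]
1.74 [ 0.1 -0.1 -0.2]
[ 1.32225917e-01 -1.82936323e-05  1.56553010e-01] 8.7667 [-2.28150544e-01  6.05188513e-01  1.47686160e+00 -1.43482516e-05
  1.06074567e+00  1.56797501e+00]
[[-0.    -0.95  -0.313  0.08 ]
 [ 1.     0.    -0.001 -0.   ]
 [ 0.001 -0.313  0.95  -0.156]
 [ 0.     0.     0.     1.   ]]
10.5083
```

View pics/w1.png

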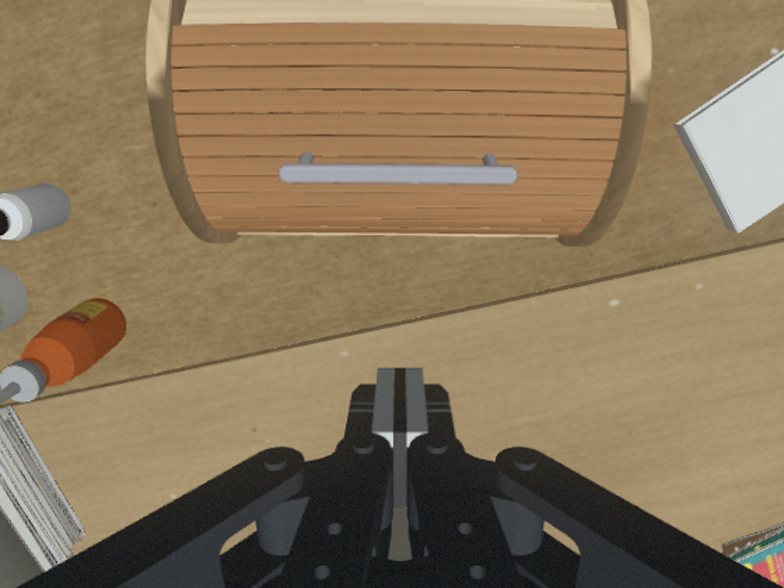

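The picture shows the cover (near) shut: slats down to the sill, bar from (281,173) to (516,176), cheek front ends at (222,240) and (578,242). So the push failed. I'll check the box pose against this view.

```bash
python3 - <<'E'
from h import *
c=pickle.load(open("w1.pkl","rb"))
print(c["cam_to_world"].round(3), "cam in box",loc(c["cam_to_world"][:3,3]))
for q in (0,.2,.425):
    b=bar(q);print(q,(1.4*proj(c,np.array([w(b[0],.087,b[1]),w(b[0],-.087,b[1])]))).round())
for P in ([-.135,.17,.034],[-.135,-.17,.034],[0,.184,.176],[0,-.184,.176],[-.135,.184,.04],[-.135,-.184,.04]): print(P,(1.4*proj(c,w(*P))).round())
c2=manip.camera("top");crop(c2["image"],215,105,200,150,4,"pics/box2.png")
E
```

```text
[[-0.224 -0.926 -0.305  0.542]
 [-0.975  0.212  0.071 -0.114]
 [-0.001  0.313 -0.95   0.575]
 [ 0.     0.     0.     1.   ]] cam in box [-1.88647752e-02  2.79194885e-04  5.75028413e-01]
0 [[295. 236.]
 [506. 236.]]
0.2 [[288. 211.]
 [513. 211.]]
0.425 [[281. 172.]
 [520. 172.]]
[-0.135, 0.17, 0.034] [[240. 235.]]
[-0.135, -0.17, 0.034] [[561. 235.]]
[0, 0.184, 0.176] [[150.  96.]]
[0, -0.184, 0.176] [[651.  96.]]
[-0.135, 0.184, 0.04] [[225. 236.]]
[-0.135, -0.184, 0.04] [[576. 236.]]
```

View pics/box2.png

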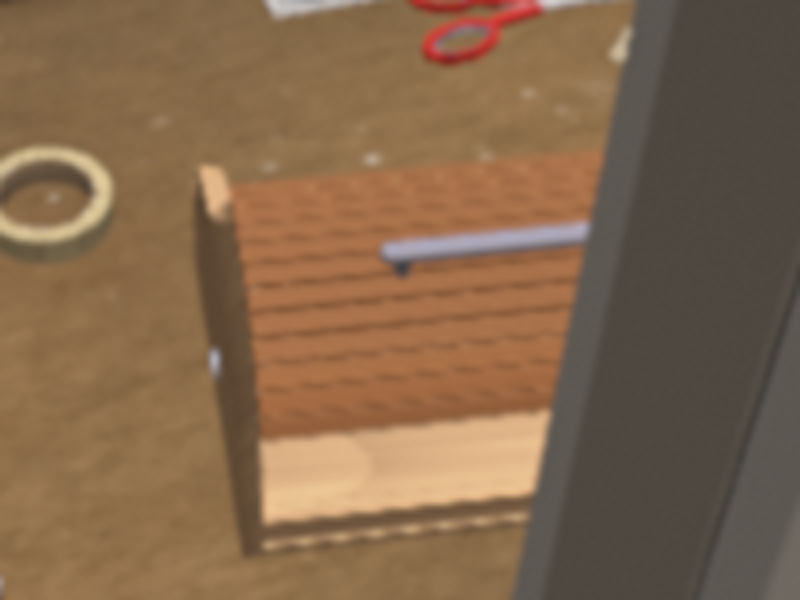

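Box pose is confirmed and the cover still stands at q≈0.425 (bar end at the same pixel as before), so the finger passed over or short of the bar. Retry lower, with force readings.

```bash
python3 - <<'E'
from h import *
tip=.022
b=bar(.425); s=w(b[0]-.045,0,.26); r=best(A+np.pi/2,s)
manip.move_to(s,r)
z=b[1]-.018+tip
manip.servo_line(w(b[0]-.045,0,z),r,.2);print(F())
for d in (-.018,-.008,.004,.016):
    manip.servo_line(w(b[0]+d,0,z),r,.1); print(d,loc(manip.get_position()).round(4),F(),manip.get_width())
p=manip.get_position();o=manip.get_ee_rot();c=manip.camera("wrist")
crop(c["image"],140,60,280,210,2.8,"pics/w2.png");print(manip.get_time())
E
```

```text
[-0.5 -0.5  1. ]
-0.018 [-0.0728 -0.      0.1917] [-0.3  0.1 -0.2] -0.00019986537211869615
-0.008 [-0.0634  0.      0.1911] [ 0.7  0.6 -0.3] -0.00017524497554226705
0.004 [-0.0515 -0.      0.1909] [ 0.6 -0.5  0.7] -0.0002559786498418014
0.016 [-0.0396  0.      0.1908] [-0.8 -0.3  0.1] 1.303569880419779e-06
12.9833
```

View pics/w2.png

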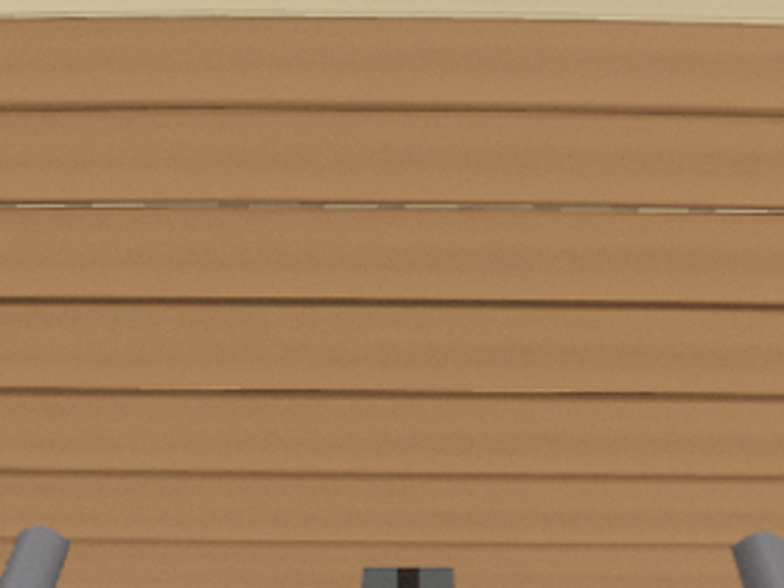

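The crop shows only post feet at (40,530) and (760,530) and the fingertip at (405,570); the bar is below the crop. View the whole frame from here.

```bash
python3 - <<'E'
from h import *
p=manip.get_position();o=manip.get_ee_rot();c=manip.camera("wrist")
c["cam_to_world"]=np.vstack([np.c_[Ro.from_rotvec(o).as_matrix(),p],[0,0,0,1]])@c["mount"]
crop(c["image"],130,160,300,220,2.6,"pics/w3.png")
f=lambda P:((proj(c,P)-[130,160])*2.6).round()
for q in(0,.2,.425,.6):
    b=bar(q);print(q,f(np.array([w(b[0],.087,b[1]),w(b[0],-.087,b[1])])))
    t=.785+q;print(" feet",f(np.array([w(-.129*np.cos(t),.07,.04+.129*np.sin(t)),w(-.129*np.cos(t),-.07,.04+.129*np.sin(t))])))
l=loc(p);print("tip",f(w(l[0],l[1],l[2]-.022)))
E
```

```text
0 [[ 50. 462.]
 [762. 462.]]
 feet [[132. 350.]
 [681. 350.]]
0.2 [[  5. 427.]
 [807. 427.]]
 feet [[105. 312.]
 [707. 312.]]
0.425 [[-50. 339.]
 [863. 339.]]
 feet [[ 75. 235.]
 [738. 235.]]
0.6 [[-91. 228.]
 [905. 229.]]
 feet [[ 53. 148.]
 [760. 148.]]
tip [[406. 227.]]
```

View pics/w3.png

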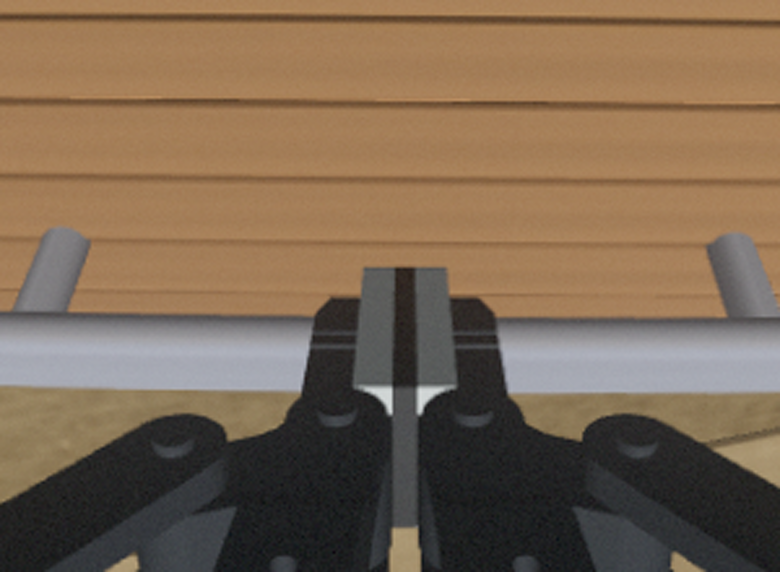

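```bash
python3 - <<'E'
from h import *
c=pickle.load(open("w1.pkl","rb"));M=c["mount"]
for px in [(400/1.4,368/1.4),(400/1.4,432/1.4)]:
  o,d=ray(c,px,M)
  for x in(-.011,0,.011): print(x,(o+d*(x-o[0])/d[0]).round(4))
a,b=[ray(c,(u/1.4,368/1.4),M)[1] for u in(374,425)]
print(a,b)
print(manip.get_position(),Ro.from_rotvec(manip.get_ee_rot()).as_matrix().round(3),RB)
E
```

```text
-0.011 [-0.011  -0.0003  0.0263]
0 [ 0.     -0.0003  0.0044]
0.011 [ 0.011  -0.0003 -0.0176]
-0.011 [-0.011  -0.0003 -0.0173]
0 [ 0.     -0.0003 -0.034 ]
0.011 [ 0.011  -0.0003 -0.0507]
[-0.4530066  -0.0497654   0.90360014] [-0.45303223  0.04759939  0.90374016]
[ 0.52145774 -0.10933756  0.19073795] [[ 0.975 -0.223 -0.001]
 [-0.223 -0.975  0.   ]
 [-0.001 -0.    -1.   ]] [[ 0.97472713  0.22339879  0.        ]
 [-0.22339879  0.97472713 -0.        ]
 [-0.          0.          1.        ]]
```

The visible fingertips project nearer the TCP than the nominal 22 mm, so they may be higher than I assumed. I'll retry lower and track the bar's colour in the wrist image (no viewing needed).

```bash
cat >> h.py <<'E'
def wcam():
    p=manip.get_position();o=manip.get_ee_rot();c=manip.camera("wrist")
    c["cam_to_world"]=np.vstack([np.c_[Ro.from_rotvec(o).as_matrix(),p],[0,0,0,1]])@c["mount"];return c
def barq(c):   # cover angle from the bar's row, sampled at box y=+-.045
    im=c["image"].astype(int);m=(im[:,:,2]>im[:,:,0]+4)&(im.sum(2)>210)
    best=None
    for q in np.arange(-.05,1.80,.01):
        b=bar(q);P=np.array([w(b[0],y,b[1]) for y in np.r_[-.08:-.035:8j,.035:.08:8j]])
        u=proj(c,P).round().astype(int);ok=(u[:,0]>=0)&(u[:,0]<560)&(u[:,1]>=0)&(u[:,1]<420)
        if ok.sum()<6: continue
        s=m[u[ok,1],u[ok,0]].mean()
        if best is None or s>best[0]+1e-9: best=[s,q,q]
        elif abs(s-best[0])<1e-9: best[2]=q
    return best
E
python3 - <<'E'
from h import *
print("w1",barq(pickle.load(open("w1.pkl","rb"))),"now",barq(wcam()))
b=bar(.425);r=manip.get_ee_rot();z=manip.get_position()[2]
manip.servo_line(w(b[0]-.05,0,z+.02),r,.2)
manip.servo_line(w(b[0]-.05,0,z-.018),r,.2);print(F())
for d in (-.03,-.018,-.008,.004):
    manip.servo_line(w(b[0]+d,0,z-.018),r,.1); print(d,loc(manip.get_position()).round(4),F(),barq(wcam()))
E
```

```text
w1 [np.float64(1.0), np.float64(0.39000000000000007), np.float64(0.4300000000000001)] now [np.float64(1.0), np.float64(0.3400000000000001), np.float64(0.4100000000000001)]
[ 0.2 -0.8  0. ]
-0.03 [-0.0846 -0.      0.1734] [ 0.6  0.9 -0.3] [np.float64(1.0), np.float64(0.3600000000000001), np.float64(0.4200000000000001)]
-0.018 [-0.0734 -0.      0.1729] [-0.9  0.2  0.5] [np.float64(1.0), np.float64(0.3700000000000001), np.float64(0.4400000000000001)]
-0.008 [-0.0634 -0.      0.1727] [-0.5 -0.5  0.2] [np.float64(1.0), np.float64(0.4400000000000001), np.float64(0.5000000000000001)]
0.004 [-0.0512  0.      0.1727] [0.6 0.9 0. ] [np.float64(1.0), np.float64(0.53), np.float64(0.5800000000000001)]
```

The bar is now moving (q≈0.55). The fingertips effectively sit about 10 mm above the reported TCP, with half thickness about 7 mm. Continue with those values.

```bash
python3 - <<'E'
from h import *
r=manip.get_ee_rot()
for q in np.linspace(.6,1.3,6):
    b=bar(q); manip.servo_line(w(b[0]-.014,0,b[1]-.018),r,.12)
print(F(),barq(wcam()),manip.get_time())
manip.servo_line(w(b[0]-.03,0,b[1]+.02),r,.15)
print(barq(wcam()))
manip.servo_line(w(b[0]+.004,0,b[1]+.012),r,.15)
for q in np.linspace(1.3,1.76,5):
    b=bar(q); manip.servo_line(w(b[0]+.004,0,b[1]-.004),r,.1); print(round(q,2),F(),loc(manip.get_position()).round(3),barq(wcam()))
E
```

```text
[-0.2 -0.8  0. ] [np.float64(1.0), np.float64(1.3100000000000003), np.float64(1.3500000000000003)] 17.2167
[np.float64(1.0), np.float64(1.3100000000000003), np.float64(1.3500000000000003)]
1.3 [-0.7  0.1  0.4] [0.08  0.    0.172] [np.float64(1.0), np.float64(1.3100000000000003), np.float64(1.3500000000000003)]
1.42 [ 0.1 -0.4 -1.1] [ 0.097 -0.     0.163] [np.float64(1.0), np.float64(1.3100000000000003), np.float64(1.3400000000000003)]
1.53 [-0.8 -0.3 -0.7] [0.11  0.    0.151] [np.float64(0.4375), np.float64(1.3500000000000003), np.float64(1.3500000000000003)]
1.64 [-0.4 -0.3  0.3] [0.123 0.    0.138] [np.float64(0.1875), np.float64(1.3400000000000003), np.float64(1.3900000000000003)]
1.76 [-0.3  0.5  0.4] [0.134 0.    0.124] [np.float64(0.125), np.float64(1.4500000000000002), np.float64(1.5300000000000002)]
```

```bash
python3 - <<'E'
from h import *
r=manip.get_ee_rot()
b=bar(1.33)
manip.servo_line(w(.14,0,.23),r,.25)
manip.servo_line(w(b[0]-.04,0,.23),r,.25); print(barq(wcam()))
manip.servo_line(w(b[0]-.035,0,b[1]-.018),r,.2)
for q in np.linspace(1.33,1.76,6):
    b=bar(q); manip.servo_line(w(b[0]-.0135,0,b[1]-.018+.006*(q-1.33)/.43),r,.1); print(round(q,2),F(),loc(manip.get_position()).round(3),barq(wcam()))
manip.servo_line(w(b[0]-.04,0,.25),r,.2);
manip.servo_line(w(-.06,0,.42),r,.4)
c=wcam();print(barq(c),manip.get_time());pickle.dump(c,open("w4.pkl","wb"))
crop(c["image"],0,0,560,420,1.4,"pics/w4.png")
E
```

```text
[np.float64(1.0), np.float64(1.3100000000000003), np.float64(1.3500000000000003)]
1.33 [-0.6  1.   0.3] [0.069 0.    0.157] [np.float64(1.0), np.float64(1.3400000000000003), np.float64(1.3800000000000003)]
1.42 [-0.1 -0.3 -0. ] [ 0.079 -0.     0.15 ] [np.float64(1.0), np.float64(1.4200000000000002), np.float64(1.4600000000000002)]
1.5 [0.1 0.6 0.6] [0.09  0.    0.143] [np.float64(1.0), np.float64(1.5000000000000002), np.float64(1.5400000000000003)]
1.59 [-0.5 -0.3  0.8] [ 0.099 -0.     0.134] [np.float64(1.0), np.float64(1.5800000000000003), np.float64(1.6200000000000003)]
1.67 [-0.9  0.4  0.4] [ 0.108 -0.     0.125] [np.float64(1.0), np.float64(1.6600000000000004), np.float64(1.7000000000000004)]
1.76 [-29.1  -0.2  45.1] [0.113 0.    0.121] [np.float64(1.0), np.float64(1.6800000000000004), np.float64(1.7200000000000002)]
[np.float64(0.0625), np.float64(1.4100000000000001), np.float64(1.5100000000000002)] 25.2917
```

View pics/w4.png

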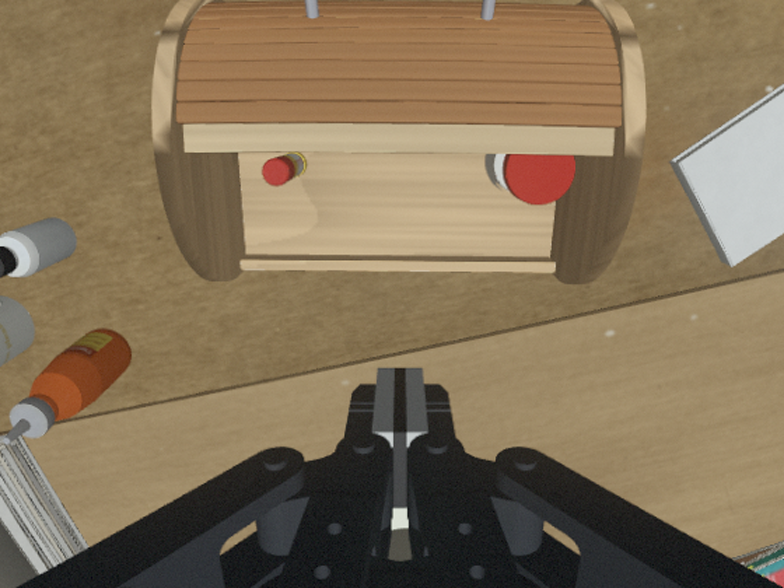

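Cover is rolled back with the box open: glue stick cap at (277,172), jar lid centred at (540,172), sill at row 266, cover's front edge at row ≈124. Computing positions and the cover angle.

```bash
python3 - <<'E'
from h import *
c=pickle.load(open("w4.pkl","rb"))
for q in(1.65,1.7,1.745): print(q,[(1.4*proj(c,w(-rr*np.cos(q),.165,.04+rr*np.sin(q)))).round() for rr in(.121,.129)])
print("feet",[ (q,(1.4*proj(c,w(-.137*np.cos(.785+q),.07,.04+.137*np.sin(.785+q)))).round()) for q in (1.65,1.7,1.745)])
print("glue",loc(atz(c,np.array((277,172))/1.4,.104)),"jar",loc(atz(c,np.array((541,172))/1.4,.119)))
for n,p,z in (("white cap",(0,262),.114),("white base edge",(62,228),0),("orange base",(112,345),0)):print(n,atz(c,np.array(p)/1.4,z).round(3))
print("jar edges",[loc(atz(c,np.array((u,172))/1.4,.119))[1].round(4) for u in(503,577)], "sill",[ (1.4*proj(c,w(-.12,y,.034))).round() for y in(.17,-.17)])
E
```

```text
1.65 [array([[187., 135.]]), array([[183., 135.]])]
1.7 [array([[186., 127.]]), array([[182., 126.]])]
1.745 [array([[186., 120.]]), array([[182., 118.]])]
feet [(1.65, array([[310.,   8.]])), (1.7, array([[311.,   3.]])), (1.745, array([[312.,  -0.]]))]
glue [-0.02460977  0.1093594   0.104     ] jar [-0.02304841 -0.12062792  0.119     ]
white cap [0.546 0.278 0.114]
white base edge [0.556 0.282 0.   ]
orange base [0.405 0.281 0.   ]
jar edges [np.float64(-0.0878), np.float64(-0.152)] sill [array([[242., 256.]]), array([[559., 257.]])]
```

Glue stick at box (-0.025, 0.109), jar at (-0.023, -0.121): gap centre y≈0.004. Cover is at its stop. Before grasping I'll probe the table gently to learn where the opened fingertips really are.

```bash
python3 - <<'E'
from h import *
manip.command_gripper(.072)
s=np.array([.38,.14,.10]); r=best(A,s); manip.move_to(s,r)
manip.servo_line(s-[0,0,.068],r,.15)
z=.032
while z>-.02:
    z-=.003
    try: manip.servo_line([s[0],s[1],z],r,.06)
    except manip.IKError as e: print("ik",z);break
    f=F()
    if abs(f[2])>4: break
print(z,F(),manip.get_position(),manip.get_time(),manip.get_width())
manip.servo_line([s[0],s[1],.22],r,.4)
E
```

```text
-0.021999999999999992 [-0.6 -1.4 14.2] [ 0.38027726  0.14010562 -0.02145919] 32.625 0.07244988299901078
```

Open fingertips sit 21 mm above the reported TCP, so I grasp with TCP z≈0.035 (pads at bottle height 50–87 mm).

```bash
python3 - <<'E'
from h import *
B=np.array([.545,.288]);r=best(A,np.r_[B,.2])
manip.move_to(np.r_[B,.21],r)
manip.servo_line(np.r_[B,.11],r,.25); manip.servo_line(np.r_[B,.035],r,.12); print(F())
manip.command_gripper(.03,35)
print(manip.get_width(),manip.get_grip_force(),F(),manip.get_position(),manip.get_time())
c=manip.camera("top"); crop(c["image"],115,150,180,135,4.4,"pics/g.png")
E
```

```text
[ 0.4 -0.5  0.7]
0.04728757874021898 35.85697565576993 [-0.6 -1.9  6.1] [0.54574259 0.28835902 0.03627074] 35.9667
```

```bash
python3 - <<'E'
from h import *
p=np.array(manip.get_position());z0=p[2]
manip.servo_line([p[0],p[1],.26],None,.25)
s=w(-.045,.004,.26); r=best(A+np.pi/2,s); manip.move_to(s,r)
print(manip.get_width(),manip.get_grip_force(),manip.get_time())
manip.servo_line(w(-.045,.004,z0+.03),r,.2)
z=z0+.016
manip.servo_line(w(-.045,.004,z),r,.1)
for _ in range(7):
    f=F()[2]
    if f>3: break
    z-=.0015; manip.servo_line(w(-.045,.004,z),r,.05)
print(z-z0,F(),loc(manip.get_position()))
manip.command_gripper(.062); print(manip.get_width(),F())
manip.servo_line(w(-.045,.004,.12),r,.1); manip.servo_line(w(-.045,.004,.25),r,.3)
manip.servo_line(w(-.06,0,.40),r,.4)
c=wcam();pickle.dump(c,open("w5.pkl","wb"));crop(c["image"],80,0,400,300,2,"pics/w5.png");print(manip.get_time())
E
```

```text
0.04694410119254289 36.14360605250113 39.0167
0.008499999999999994 [-3.4 -0.3 16.3] [-0.04431215  0.00395353  0.04618657]
0.061700523273162715 [-0.1  0.4 -0.9]
44.0333
```

View pics/w5.png

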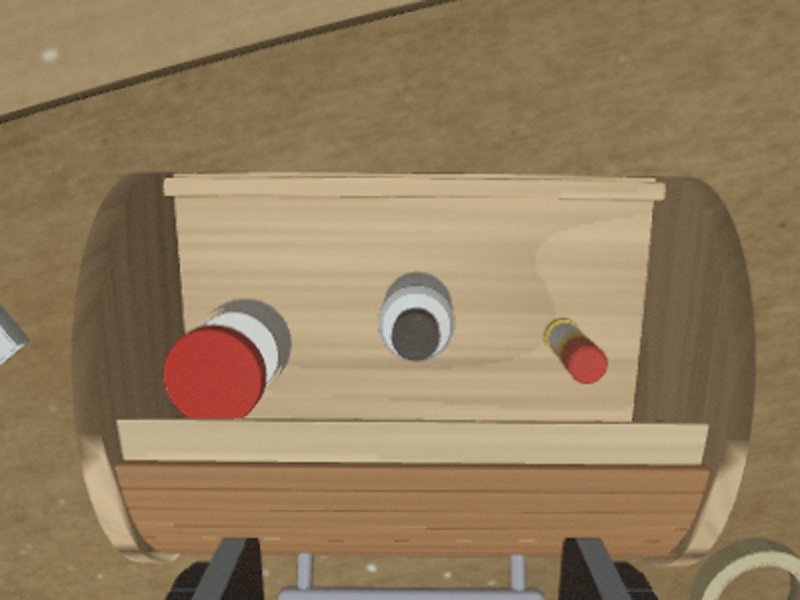

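The white bottle stands upright at (415,310) between the jar (215,370) and the glue stick (585,360), both standing and unmoved. Now I close the cover from behind.

```bash
python3 - <<'E'
from h import *
c=pickle.load(open("w5.pkl","rb"))
print("bottle",[loc(atz(c,np.array(p)/2+[80,0],z)).round(3) for p,z in(((415,334),.124),((215,373),.119),((584,360),.104))])
manip.command_gripper(0)
r=manip.get_ee_rot()
b=bar(1.745)
manip.servo_line(w(b[0]+.045,0,.30),r,.4)
D=lambda q:.005+.013*q/1.745
manip.servo_line(w(b[0]+.045,0,b[1]-.010-D(1.745)),r,.25); print(F(),barq(wcam()))
for q in np.r_[1.745:.15:11j]:
    b=bar(q); manip.servo_line(w(b[0]+.016,0,b[1]-.010-D(q)),r,.12); f=F()
    print(round(q,2),f,barq(wcam())[1:],manip.get_time())
    if np.abs(f).max()>35: break
E
```

```text
bottle [array([-0.049,  0.003,  0.124]), array([-0.024, -0.117,  0.119]), array([-0.028,  0.109,  0.104])]
[-0.6  0.9  0.3] [np.float64(1.0), np.float64(1.6700000000000004), np.float64(1.7600000000000002)]
1.74 [-0.2  0.6  0.3] [np.float64(1.6600000000000004), np.float64(1.7900000000000003)] 46.8583
1.59 [1.9 0.6 2.4] [np.float64(1.5300000000000002), np.float64(1.6600000000000004)] 47.275
1.43 [2.9 0.1 1.5] [np.float64(1.3800000000000003), np.float64(1.4800000000000002)] 47.6917
1.27 [0.6 0.2 1.6] [np.float64(1.2300000000000002), np.float64(1.3000000000000003)] 48.1083
1.11 [ 0.1  0.1 -0.2] [np.float64(1.07), np.float64(1.12)] 48.525
0.95 [0.7 0.8 0.5] [np.float64(0.9100000000000001), np.float64(0.9600000000000002)] 48.9333
0.79 [-0.5 -0.5 -0.6] [np.float64(0.7600000000000001), np.float64(0.8000000000000002)] 49.3417
0.63 [ 0.8 -0.   0.7] [np.float64(0.6000000000000001), np.float64(0.6400000000000001)] 49.75
0.47 [0.5 0.1 0.3] [np.float64(0.4400000000000001), np.float64(0.48000000000000015)] 50.1583
0.31 [ 0.5 -0.4  0.4] [np.float64(0.2800000000000001), np.float64(0.32000000000000006)] 50.5667
0.15 [ 0.9  0.6 -0. ] [np.float64(0.12000000000000004), np.float64(0.16000000000000003)] 50.9667
```

```bash
python3 - <<'E'
from h import *
r=manip.get_ee_rot()
for q in (.1,.06,.03,.01,-.01,-.03,-.05,-.07):
    b=bar(q); manip.servo_line(w(b[0]+.016,0,b[1]-.014),r,.06); f=F()
    print(q,f,barq(wcam())[1:])
    if np.abs(f).max()>15: break
manip.servo_line(w(b[0]+.03,0,b[1]+.02),r,.15)
manip.servo_line(w(-.06,0,.36),r,.35)
c=wcam();print(barq(c),F(),manip.get_time());pickle.dump(c,open("w6.pkl","wb"))
E
```

```text
0.1 [ 2.6 -0.1 -2.5] [np.float64(0.09000000000000001), np.float64(0.13000000000000006)]
0.06 [ 2.4 -0.1 -1.4] [np.float64(0.04000000000000002), np.float64(0.09000000000000001)]
0.03 [ 2.2  0.3 -0.7] [np.float64(0.010000000000000009), np.float64(0.05000000000000002)]
0.01 [ 2.1  0.2 -2.1] [np.float64(-0.009999999999999995), np.float64(0.04000000000000002)]
-0.01 [ 1.6 -0.2 -1.6] [np.float64(-0.03), np.float64(0.020000000000000004)]
-0.03 [ 4.2  0.5 -1.3] [np.float64(-0.04), np.float64(0.010000000000000009)]
-0.05 [8.4 0.2 1.7] [np.float64(-0.04), np.float64(0.010000000000000009)]
-0.07 [11.6  0.5  4.8] [np.float64(-0.03), np.float64(0.010000000000000009)]
[np.float64(1.0), np.float64(-0.05), np.float64(6.938893903907228e-18)] [ 0.3  1.  -0.8] 54.55
```

The cover is against its shut stop: the angle stopped changing while the push force rose. The robot is clear, so I'm handing in.

```bash
python3 -c "
from rig import manip
print(manip.sign_off())"
```

```text
the job is handed in; nothing more can be done
None
```

The job is handed in at about 55 s: I opened the cover to its stop, stood the white bottle upright between the jar and glue stick, and rolled the cover shut to its stop. Both looked unmoved before closing. I took no picture of the mug and orange bottle after lifting the bottle away, but felt no contact near them. One opening push reached about 54 N against the stop, at the fingertips.

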